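# Hold the bag clip open over the collection board

## Task

I want to slip this month's sheet onto the collection board on the liner cupboard's door. First push the cupboard door fully shut so that its catch snaps home; then squeeze the orange bag clip open to take it off the old card in the marble stand, leaving the stand and the other things where they are, and hold it squeezed wide open over the middle of the board's top edge, square to it, one jaw each side with the edge about half-way up the jaws, the clip touching nothing. Finish like that, still holding the clip open there: do not let go.

Things in the scene. Friction and masses are not known exactly. Their poses are not given: they have to be found in the camera images.
- cupboard: Liner cupboard: fixed white steel case 130 deep (x) x 250 wide (y) x 190 mm high, origin at the centre of its underside; its front (own -x) faces the robot, yawed a little. White door on the front, hinged at its +y side, 244 wide, 14 thick, 12 to 188 mm above the trolley. A steel knob 20 mm in diameter stands 25 mm out of the door, 224 mm from the hinge, 95 mm up.
- cupboard_door (a joint): Door angle (rad): 0 = shut against its stop, growing as it opens towards the robot. It turns easily and stays where left. A sprung ball catch near the free edge resists the last 12 mm of travel there with about 5 N; below about 0.02 rad it snaps the door home and keeps it shut.
- door_hinge (a point): Point on the door's vertical hinge line, at trolley height, turning with the door: its own -y axis runs along the door to the free edge, -x is the door's outward normal (towards the robot when shut), z up. The board's front face lies 10 mm out from the hinge line along -x.
- board_edge (a point): Middle of the top edge, mid-thickness, of the collection board: a stiff cream sheet with coloured squares, 3 mm thick, 180 wide, fixed flat on the door front 13 to 193 mm from the hinge; top edge 240 mm above the trolley, 52 mm above the door. Turns with the door. x = normal to the board (-x outward, to the robot when shut), y along the edge (to the hinge), z up.
- clip: Orange plastic bag clip, 60 g, two halves on a pivot pin; parked upright on the stand's card, its pivot 14 mm above the card's edge. Origin on the pivot axis, mid-width; y along the pin. This body is the half on its own -x side, z up when closed; it tilts by half the opening as the clip opens (the halves turn equally). Jaws 44 mm wide reach 34 mm below the pivot; spring barrel 9 mm thick.
- clip_jaw (a joint): Opening angle (rad) of the clip: 0 = jaws parallel, pinching a 3 mm card; -0.1 = shut on nothing; 0.60 = fully open at a firm stop, jaw tips 23 mm apart. Opened by squeezing its tails together along its x: 4 N at the tail tops to start, 9 N fully open. The tails, 36 mm wide, slope up and out to 39 mm above the pivot, 44 mm over their outsides; fully open they are parallel, 19 mm over all.
- jaw_tip_a (a point): Inner face of the jaw tip on the clip's -x half, mid-width, 34 mm below the pivot when closed.
- jaw_tip_b (a point): Inner face of the jaw tip on the clip's +x half, mid-width, 34 mm below the pivot when closed.
- stand: Loose marble card stand 70 (x) x 120 (y) x 30 mm high, 0.7 kg, origin at the centre of its underside; a stiff pale-blue card, 3 mm thick, 90 wide, stands upright across its middle in its y-z plane, top edge 130 mm above the trolley. The clip is parked near the middle of that edge, its y along the stand's y; it pinches hard enough to lift the stand if not opened first.
- caddy: Bystander: green food-waste caddy with closed lid and clamp handle, about 205 x 250 mm, 235 mm high, origin at the centre of its underside.
- canister: Bystander: white ceramic canister with cork lid, 104 mm in diameter, 161 mm high, origin at the centre of its underside.
- bowl: Bystander: turquoise silicone bowl, 150 mm in diameter, 58 mm high, origin at the centre of its underside.
- opener: Bystander: flat steel bottle opener, about 140 mm long, 6 mm high, lying on the trolley, origin near its middle.
Things that resemble listed ones, but are neither listed nor needed, are in the scene too. Leave any black or purple look-alike of the stand alone.

How it is judged:
By the outcome, as a careful person would: the job done as asked, in the order asked, and still so for the second after the job is handed in, while the arm keeps its last pose, push and grip.
It also fails if it takes over 51 s, if anything falls off the work surface, if the arm or the gripper's body presses on something with over 40 N, if the wrist force passes 120 N, or if a joint passes its speed limit or range.

## Robot

A 6-joint arm with a two-finger parallel gripper is mounted at the origin on the work surface. World frame = base frame: x ahead of the robot, y to its left, z up, the work surface at z = 0. Lengths are in m, angles in rad, forces in N, time in s.
With the tool pointing down it reaches from about 0.35 to 0.85 m from the base axis. Payload 8.1 kg.
Tool frame: the origin (TCP) lies at the very end of the fingers, on their centre line; the grasp point (between the pads) lies 19 mm behind it; z points along the fingers, y is the line along which they close (so a half turn about z gives the same grasp; the last joint's range is limited). The gripper opens to 93 mm and grips with 3 to 60 N. Pads are 15 mm wide; open, the fingers measure 128 mm over their backs; the gripper's body (75 mm by 188 mm) begins 65 mm behind the grasp point.
Start: joints at [-0.085, 0.13, 1.488, -0, 1.523, -0.085], TCP at [0.6, 0, 0.219] pointing down, gripper open.
Joint ranges: [-2.96, 2.96], [-0.89, 2.26], [0.02, 2.5], [-1.34, 4.48], [0, 2.73], [-2.66, 2.66]. Speed limits (rad/s): [2.39, 2.39, 2.79, 3.14, 3.14, 3.14].

## Interface

Orientations are given as a rotation vector (axis times angle).
In Python, from plant import robot gives the robot as it stands.
- The arm moves only by the tool play_rows, never from a script. Its argument "deltas" is one flat list of numbers, 5 for each row, row after row: the shift along the tool's x, y, z in mm, then the turn about the tool's z in degrees, then the finger opening in mm, from 0 to 93. A call has 1 to 10 rows; each row shifts and turns the commanded pose from where the row before left it, along the tool's axes as they then stand; what a row does not reach is not made up. A row lasts 1/12 s, in which the tool goes at most 41.7 mm and 7.16 degrees, less where a joint would pass 70% of its speed; a pose out of reach is approached as far as the arm can. A call with a gripper value outside its range is refused whole. The fingers move at their own pace and stop on an object; "newtons" is the grip in N (left out, the last holds). Time passes only in rows, so rows that do not move let the fingers close. It gives the time, the measured TCP pose, the force, the opening and the grip force at its end, in the units of the state.
- robot.read_state(): the state, without advancing time (a new reading comes with each control period).
- robot.read_camera(name): name is "scene" or "side" or "wrist"; returns a dict with "pixels" (400x640x3 uint8, blue, green, red), "mtx" (3x3 intrinsics, pixels), "D" ([k1, k2, p1, p2, k3] as OpenCV has them; the pictures are not rectified), "eye" and "rotation" of the camera in the world. Camera axes: x right, y up, looking along -z (the intrinsics and any distortion apply to the point x, -y, -z); pixel columns grow to the right and rows downward; lengths in m; the calibration is good to about 2 mm. A picture is of the moment at which its call begins. There is no depth.
- robot.close_job(): hands the job in; it is judged then, once.
The state is a dict: "t": time; "q": joint angles; "dq": joint speeds; "joint_torque": joint torques, N m; "tool_pos": TCP position; "orientation": TCP orientation; "force": force on the tool from outside, world axes, zero at the start; "wrist_torque": the same for the moment, N m; "opening": finger opening in m; "gripper_force": force on a finger pad.
Only numpy, scipy, OpenCV 4.12 (cv2) and the standard library are available. Lean on these libraries where they do the work, as an engineer would, in place of code of your own. Each camera call takes 0.05 s, during which the arm holds its last target. There are 200 camera calls.

## Working session

There is one attempt and no reset: what is moved stays moved. The work goes in short steps, Python scripts to look and compute and a tool call to move; the robot and the scene stay as the last step left them, time stands still between calls to the robot, and variables do not carry over. Pictures are saved under pics/ and viewed, at most 10 in all, crops included, and the job is handed in when it is done.

Besides the shell and the picture viewer there is one more tool, called as name(argument=value, ...) on one line, values as JSON. play_rows: Moves the arm, as the interface text tells. Its arguments: {"type":"object","properties":{"deltas":{"type":"array"},"newtons":{"type":"number"}},"required":["deltas"]}

```bash
mkdir -p pics; ls
cat > h.py <<'E'
import numpy as np, cv2
from plant import robot
from scipy.spatial.transform import Rotation as R
def cam(n):
    c=robot.read_camera(n); return c
def proj(c,P):
    P=np.atleast_2d(P).astype(float); Rm=np.array(c['rotation']); 
    if Rm.size==3: Rm=R.from_rotvec(Rm).as_matrix()
    q=(P-np.array(c['eye']))@Rm; q=q*[1,-1,-1]
    return cv2.projectPoints(q,np.zeros(3),np.zeros(3),np.array(c['mtx']),np.array(c['D']))[0].reshape(-1,2)
def ray(c,uv):
    Rm=np.array(c['rotation'])
    if Rm.size==3: Rm=R.from_rotvec(Rm).as_matrix()
    p=cv2.undistortPoints(np.array(uv,float).reshape(-1,1,2),np.array(c['mtx']),np.array(c['D'])).reshape(-1,2)
    d=np.c_[p[:,0],-p[:,1],-np.ones(len(p))]@Rm.T
    return np.array(c['eye']),d
def atz(c,uv,z):
    e,d=ray(c,uv); return e+d*((z-e[2])/d[:,2])[:,None]
def tri(cs,uvs):
    A=np.zeros((3,3));b=np.zeros(3)
    L=[]
    for c,uv in zip(cs,uvs):
        e,d=ray(c,[uv]); d=d[0]/np.linalg.norm(d[0]); M=np.eye(3)-np.outer(d,d); A+=M;b+=M@e; L.append((M,e))
    x=np.linalg.solve(A,b); return x,[np.linalg.norm(M@(x-e))*1e3 for M,e in L]
E
python3 - <<'E'
from h import *
import pickle
s=robot.read_state(); print(s)
C={}
for n in("scene","side"):
    c=cam(n);C[n]=c;cv2.imwrite(f"pics/{n}0.png",c['pixels']); print(n,c['eye'],c['mtx'],c['D'],c['rotation'])
pickle.dump(C,open('c0.pkl','wb'))
E
```

```text
pics
{'t': 0.0, 'q': array([-8.53658942e-02,  1.31134439e-01,  1.48928064e+00, -3.13765490e-05,
        1.52302167e+00, -8.54216809e-02]), 'dq': array([-0.00029966, -0.00166782,  0.00060545,  0.00038959,  0.00037225,
        0.00061493]), 'joint_torque': array([-1.61290725e-03, -5.59853125e+01, -4.91755986e+01,  7.67333270e-02,
        3.59135563e-02, -2.97389461e-04]), 'tool_pos': array([5.99420322e-01, 8.05380216e-05, 2.17602685e-01]), 'orientation': array([-2.22039438e+00, -2.22052164e+00,  1.90291974e-03]), 'force': array([-0.56982763,  0.51551878,  1.1147946 ]), 'wrist_torque': array([ 0.00054456, -0.03977412,  0.00081324]), 'gripper_force': 0.0, 'opening': 0.09316201844141554}
scene [0.26388452 0.28978736 1.51483225] [[477.7094424    0.         321.36623042]
 [  0.         477.7094424  206.61591507]
 [  0.           0.           1.        ]] [-0.02794378  0.          0.          0.          0.        ] [ 0.14247361 -0.37682398 -2.44005885]
side [0.13986601 0.62757665 1.12366243] [[402.36088009   0.         315.2307736 ]
 [  0.         402.36088009 198.6018559 ]
 [  0.           0.           1.        ]] [-0.03819042  0.          0.          0.          0.        ] [ 0.24345569 -0.87717245 -2.4439808 ]
```

View pics/scene0.png

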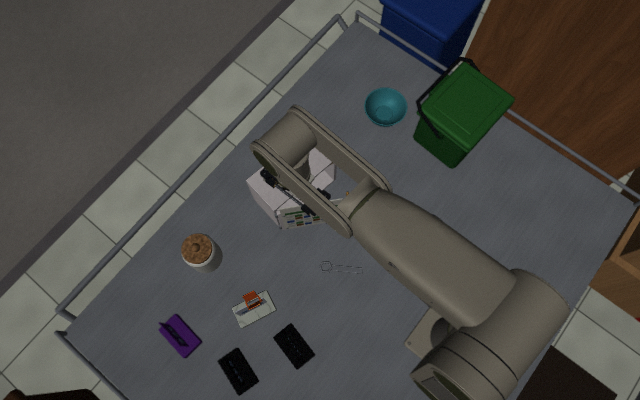

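View pics/side0.png

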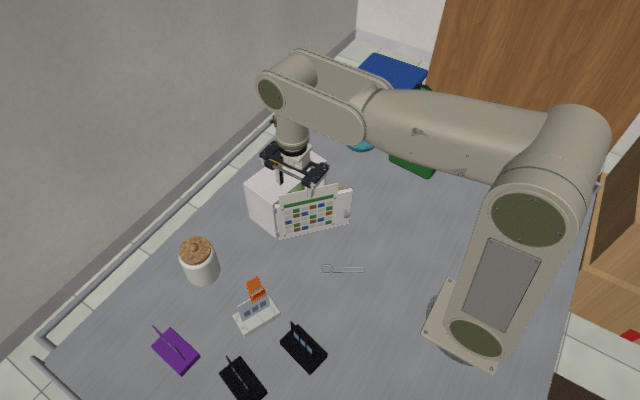

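Orange clip sits on the white marble stand at scene (253,299) / side (257,290). Possible mix-ups: purple stand (180,335), black stands (238,370) and (294,346) in the scene picture. None of those holds an orange clip, so I choose the white one. The door with the board is at side (310,212). Close crop next.

Run:
```python
from h import *
import pickle
C=pickle.load(open('c0.pkl','rb'))
def crop(n,x,y,w,h,k): return cv2.resize(C[n]['pixels'][y:y+h,x:x+w],None,fx=k,fy=k,interpolation=cv2.INTER_CUBIC)
a=np.hstack([crop('scene',220,275,66,60,6),crop('side',220,265,66,75,6)[:360]])
b=np.hstack([crop('scene',240,145,100,88,4)[:,:396],crop('side',238,145,125,105,396/125)[:352,:396]])
h=min(a.shape[0],240+360)
print(a.shape,b.shape)
out=np.zeros((600,800,3),np.uint8); 
a=cv2.resize(a,(800,364)); out[:364]=a
cv2.imwrite('pics/crop1.png',a)
b=np.hstack([crop('scene',240,145,100,100,4),crop('side',240,145,125,125,4)[:400,:400]]);cv2.imwrite('pics/crop2.png',cv2.resize(np.hstack([crop('scene',240,140,110,100,3.6)[:360],crop('side',240,140,110,100,3.6)[:360]]),(792,360)))
for uv in [(253,308)]: print(atz(C['scene'],[uv],.03))
print(tri([C['scene'],C['side']],[(253,299),(257,290)]))
```

```text
Traceback (most recent call last):
ValueError: all the input array dimensions except for the concatenation axis must match exactly, but along dimension 0, the array at index 0 has size 352 and the array at index 1 has size 333
```

Run:
```python
from h import *
import pickle
C=pickle.load(open('c0.pkl','rb'))
def crop(n,x,y,w,h,k): return cv2.resize(C[n]['pixels'][y:y+h,x:x+w],None,fx=k,fy=k,interpolation=cv2.INTER_CUBIC)
cv2.imwrite('pics/crop1.png',np.hstack([crop('scene',220,275,65,65,6),crop('side',220,272,65,65,6)]))
cv2.imwrite('pics/crop2.png',np.hstack([crop('scene',240,140,110,110,3.6),crop('side',245,140,110,110,3.6)]))
for uv in [(253,308)]: print(atz(C['scene'],[uv],.03))
print(tri([C['scene'],C['side']],[(253,299),(257,290)]))
```

```text
[[0.52812713 0.31223883 0.03      ]]
(array([0.5258909 , 0.29190122, 0.13994731]), [np.float64(0.7217372809722945), np.float64(0.7217372809723055)])
```

View pics/crop1.png

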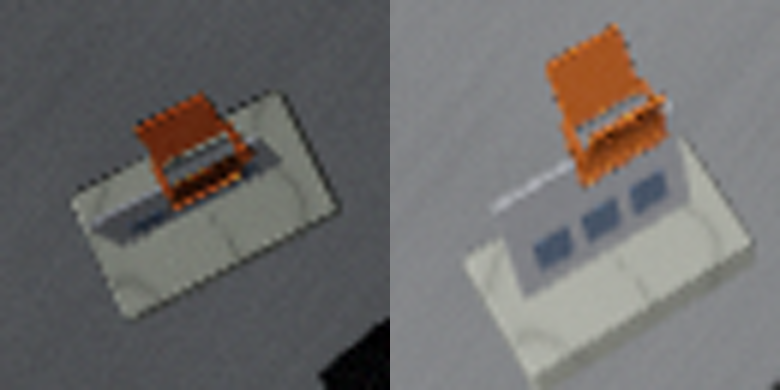

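View pics/crop2.png

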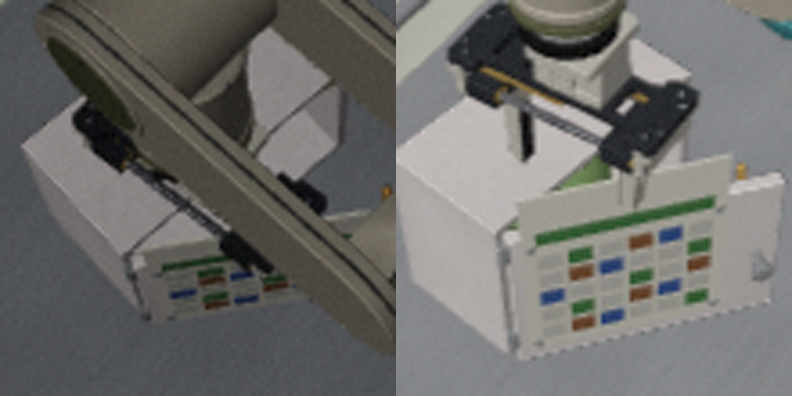

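Run:
```python
from h import *
import pickle
C=pickle.load(open('c0.pkl','rb'))
S=C['side'];T=C['scene']
def s(a,b): return (245+(a-396)/3.6,140+b/3.6)
def t(a,b): return (240+a/3.6,140+b/3.6)
print('board top',atz(S,[s(520,205),s(733,156)],.24))
print('door top',atz(S,[s(503,232),s(785,175)],.188))
print('door bot',atz(S,[s(515,355),s(772,298)],.012))
print('cup top scene',atz(T,[t(22,147),t(130,262),t(340,82)],.19))
print('cup top side',atz(S,[s(397,145),s(690,75)],.19))
def c1(a,b): return (220+a/6,275+b/6)
def c2(a,b): return (220+(a-390)/6,272+b/6)
print('stand scene',atz(T,[c1(72,200),c1(278,92),c1(340,212),c1(130,320)],.03))
print('stand side',atz(S,[c2(465,262),c2(683,135),c2(752,242),c2(535,375)],.03))
print('card top',atz(T,[c1(92,225),c1(255,140)],.13),atz(S,[c2(495,210),c2(670,105)],.13))
# tail tops +39mm above pivot 0.144 => .183
print('tail far top scene',atz(T,[c1(135,130),c1(203,92)],.183),'side',atz(S,[c2(547,65),c2(618,25)],.183))
print('tail near top scene',atz(T,[c1(176,210),c1(242,178)],.183),'side',atz(S,[c2(586,187),c2(667,145)],.183))
```

```text
board top [[ 0.61039341  0.06150054  0.24      ]
 [ 0.49468844 -0.07449642  0.24      ]]
door top [[ 0.63304154  0.05930816  0.188     ]
 [ 0.46728419 -0.12115089  0.188     ]]
door bot [[ 0.63168425  0.06335399  0.012     ]
 [ 0.46467064 -0.12044679  0.012     ]]
cup top scene [[ 0.76096357  0.04345545  0.19      ]
 [ 0.62700117  0.06307255  0.19      ]
 [ 0.59225865 -0.16571512  0.19      ]]
cup top side [[ 0.76579773  0.0321743   0.19      ]
 [ 0.59670893 -0.17768335  0.19      ]]
stand scene [[0.57766576 0.35352862 0.03      ]
 [0.53149995 0.24571665 0.03      ]
 [0.46704806 0.27201529 0.03      ]
 [0.51484925 0.37952596 0.03      ]]
stand side [[0.57961314 0.35615526 0.03      ]
 [0.53161185 0.24745515 0.03      ]
 [0.47098131 0.27438079 0.03      ]
 [0.51749224 0.38113439 0.03      ]]
card top [[0.5412732  0.35196089 0.13      ]
 [0.50710405 0.27295135 0.13      ]] [[0.54368295 0.35534629 0.13      ]
 [0.50942592 0.27355987 0.13      ]]
tail far top scene [[0.54396776 0.30495766 0.183     ]
 [0.53100715 0.27208133 0.183     ]] side [[0.54552253 0.30591864 0.183     ]
 [0.53156425 0.2740112  0.183     ]]
tail near top scene [[0.50517879 0.32033303 0.183     ]
 [0.49112074 0.29041518 0.183     ]] side [[0.49677075 0.34140662 0.183     ]
 [0.47975261 0.3079581  0.183     ]]
```

Crops: the clip's orange tails are at scene (247,296), on a pale-blue card in the white marble stand. The door is about 34° open, with its free edge at side (353,189). One open finger hangs just in front of the board, so I go straight up first, then close the fingers and move in front of the door's free edge.

play_rows(deltas=[0, 0, -35, 0, 93, 0, 0, -30, 3.75, 93, 0, 0, 0, 3.75, 0, -18, -27, 0, 0, 0, -18, -27, 0, 0, 0, -18, -27, 0, 0, 0, -18, -27, 0, 0, 0, -19, -28, 0, 0, 0, 0, 0, 0, 0, 0], newtons=30)

```text
t: 0.85
tool_pos: [0.4493, -0.0741, 0.2831]
orientation: [-2.363, -2.069, 0.004]
force: [-0.5, 0.8, 0.1]
opening: 0.0511
gripper_force: 0.0
```

play_rows(deltas=[0, 0, 0, 0, 0, 0, 0, 0, 0, 0, 0, 0, 0, 0, 0, 0, 0, 30, 0, 0, 0, 0, 30, 0, 0, 0, 0, 30, 0, 0, 0, 0, 26, 0, 0, 0, 0, 0, 0, 0])

```text
t: 1.52
tool_pos: [0.4503, -0.0709, 0.1614]
orientation: [-2.354, -2.067, 0.009]
force: [-0.2, 0.6, -0.2]
opening: 0.0013
gripper_force: 0.0
```

Run:
```python
from h import *
import pickle
C={n:cam(n) for n in('scene','side')}
pickle.dump(C,open('c1.pkl','wb'))
s=robot.read_state(); print(s['tool_pos'],s['force'],s['opening'])
cv2.imwrite('pics/c1.png',np.hstack([cv2.resize(C['scene']['pixels'][130:250,230:360],None,fx=3,fy=3),cv2.resize(C['side']['pixels'][130:250,240:370],None,fx=3,fy=3)]))
```

```text
[ 0.4530668  -0.07183445  0.1671531 ] [-0.27558464 -0.07139988  1.00928425] 0.0006010350525819686
```

View pics/c1.png

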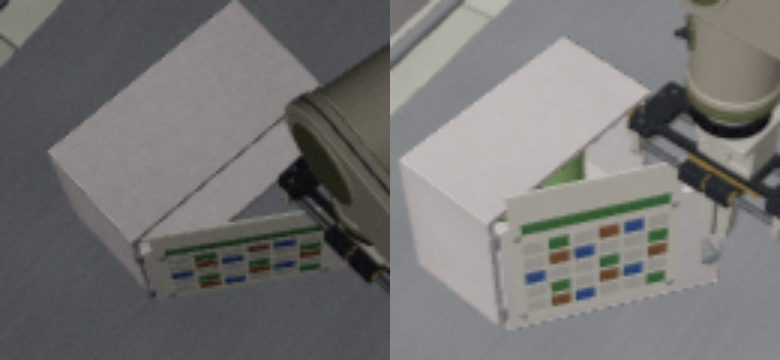

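The picture shows the finger standing off the door face near the knob (side crop ~(715,235)), and the case top is now fully visible. I'll compute the case yaw from its top corners.

```bash
cat >> h.py <<'E'
def fitcase(obs):
    # obs: list of (cam, [(local xyz, uv)...]); fit x,y,yaw
    from scipy.optimize import least_squares
    def f(p):
        r=[]
        M=R.from_euler('z',p[2]).as_matrix()
        for c,L in obs:
            P=np.array([l for l,_ in L])@M.T+[p[0],p[1],0]
            r.append((proj(c,P)-np.array([u for _,u in L])).ravel())
        return np.concatenate(r)
    s=least_squares(f,[.65,-.06,-.13]); return s.x,s.fun
E
python3 - <<'E'
from h import *
import pickle
C=pickle.load(open('c1.pkl','rb'))
T=lambda a,b:(230+a/3,130+b/3)
S=lambda a,b:(240+(a-390)/3,130+b/3)
z=.19;x=.065;y=.125
o=[(C['scene'],[((x,y,z),T(50,153)),((x,-y,z),T(236,1)),((-x,y,z),T(135,243))]),
(C['side'],[((x,y,z),S(402,160)),((x,-y,z),S(565,38)),((-x,y,z),S(488,221)),((-x,-y,z),S(648,94))])]
p,r=fitcase(o); print(p,np.degrees(p[2]),np.round(r,1))
# board/door corners, side picture
s=C['side']
print(atz(s,[S(505,200),S(678,163)],.24))
print(atz(s,[S(510,328),S(715,280)],.012))
E
```

```text
[ 0.67862781 -0.06901238 -0.15661177] -8.973193653500836 [-1.1 -0.2 -0.2 -0.9 -1.   0.7 -0.3 -0.1  0.3 -0.7  0.7  1.4  1.9 -1.1]
[[ 0.61365412  0.06237598  0.24      ]
 [ 0.49915166 -0.06697464  0.24      ]]
[[ 0.62462512  0.0622078   0.012     ]
 [ 0.46671813 -0.11636337  0.012     ]]
```

play_rows(deltas=[-4, 8, 0, 0.5, 0, -4, 8, 0, 0.5, 0, -4, 8, 0, 0.5, 0, -4, 8, 0, 0, 0, -4, 8, 0, 0, 0, -4, 8, 0, 0, 0, -4, 8, 0, 0, 0, -4, 8, 0, 0, 0, -4, 8, 0, 0, 0, -4, 8, 0, 0, 0])

```text
t: 2.45
tool_pos: [0.527, -0.1246, 0.1675]
orientation: [-2.389, -2.04, 0.0]
force: [-0.2, 0.4, -0.7]
opening: 0.0002
gripper_force: 0.1
```

play_rows(deltas=[-3, 6, 0, 0, 0, -3, 6, 0, 0, 0, -3, 6, 0, 0, 0, -2, 5, 0, 0, 0, -2, 4, 0, 0, 0, -2, 4, 0, 0, 0, -1, 4, 0, 0, 0, 0, 3, 0, 0, 0])

```text
t: 3.12
tool_pos: [0.5617, -0.1461, 0.1676]
orientation: [2.389, 2.04, -0.0]
force: [-0.9, -0.3, -0.2]
opening: 0.001
gripper_force: 0.2
```

play_rows(deltas=[0, 3, 0, 0, 0, 0, 3, 0, 0, 0, 0, 3, 0, 0, 0, 0, 2, 0, 0, 0, 0, 2, 0, 0, 0])

```text
t: 3.53
tool_pos: [0.5744, -0.1478, 0.1676]
orientation: [-2.389, -2.04, -0.0]
force: [0.6, -0.1, 1.1]
opening: 0.0004
gripper_force: 0.0
```

play_rows(deltas=[0, 2, 0, 0, 0, 0, 2, 0, 0, 0, 0, 1, 0, 0, 0, 0, 0, 0, 0, 0])

```text
t: 3.87
tool_pos: [0.5754, -0.148, 0.1675]
orientation: [-2.384, -2.036, 0.009]
force: [-24.9, 4.4, 14.1]
opening: 0.0004
gripper_force: 12.7
```

Run:
```python
from h import *
import pickle
C={n:cam(n) for n in('scene','side')}
pickle.dump(C,open('c2.pkl','wb'))
s=robot.read_state(); print(s['tool_pos'],s['force'],s['opening'])
cv2.imwrite('pics/c2.png',np.hstack([cv2.resize(C['scene']['pixels'][130:250,230:360],None,fx=3,fy=3),cv2.resize(C['side']['pixels'][130:250,240:370],None,fx=3,fy=3)]))
```

```text
[ 0.57536006 -0.14793684  0.16755012] [-23.92168023   3.51092691  13.60021497] 0.0006877595278652985
```

View pics/c2.png

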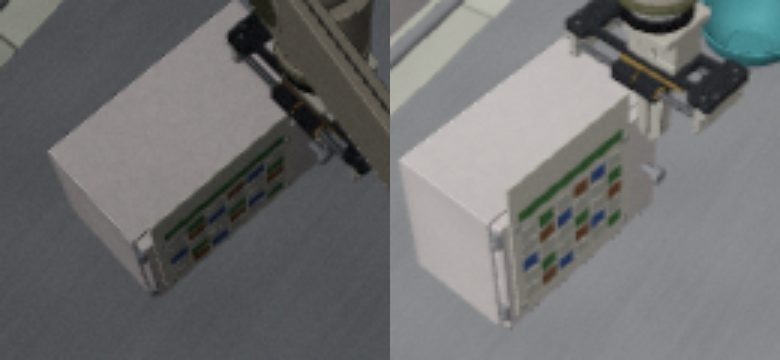

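Against the stop at 24 N, well above the 5 N catch, so the door is shut. I'll back off, rise and travel towards the clip.

play_rows(deltas=[0, -8, 0, 0, 0, 0, -20, 0, 0, 0, 0, -10, -15, 0, 0, 0, 0, -35, 0, 0, 0, 0, -35, 0, 93, 0, 0, -35, 0, 93, 31, -6, 0, 0, 93, 31, -6, 0, 0, 93, 31, -6, 0, 0, 93, 31, -6, 0, 0, 93])

```text
t: 4.8
tool_pos: [0.5375, -0.0151, 0.2882]
orientation: [2.389, 2.039, 0.002]
force: [0.1, 0.6, -0.7]
opening: 0.0357
gripper_force: 0.0
```

play_rows(deltas=[31, -6, 0, 0, 93, 31, -6, 0, 0, 93, 31, -6, 0, 0, 93, 31, -6, 0, 0, 93, 31, -6, 0, 0, 93, 31, -6, 0, 0, 93, 0, 0, 0, 7, 93, 0, 0, 0, 7, 93, 0, 0, 0, 0.5, 93, 0, 0, 0, 0, 93])

```text
t: 5.63
tool_pos: [0.5309, 0.1732, 0.2877]
orientation: [-2.624, -1.727, -0.001]
force: [-1.0, 0.1, -0.3]
opening: 0.0927
gripper_force: 0.0
```

Run:
```python
from h import *
import pickle
C={n:cam(n) for n in('scene','side','wrist')}
pickle.dump(C,open('c3.pkl','wb'))
s=robot.read_state(); print(s['t'],s['tool_pos'],s['orientation'],s['force'],s['opening'])
a=np.hstack([cv2.resize(C['scene']['pixels'][130:250,230:360],None,fx=3,fy=3),cv2.resize(C['side']['pixels'][130:250,240:370],None,fx=3,fy=3)])
w=cv2.resize(C['wrist']['pixels'],(352,220)); b=np.zeros((220,780,3),np.uint8); b[:,:352]=w
b[:,360:]=cv2.resize(C['side']['pixels'][265:335,210:343],(420,220))
cv2.imwrite('pics/c3.png',np.vstack([a,b]))
```

```text
5.7833 [0.53094883 0.1725693  0.28769512] [-2.62508499e+00 -1.72583623e+00 -3.61762473e-04] [ 0.35529001 -0.95857968 -0.25451639] 0.09300072917721498
```

View pics/c3.png

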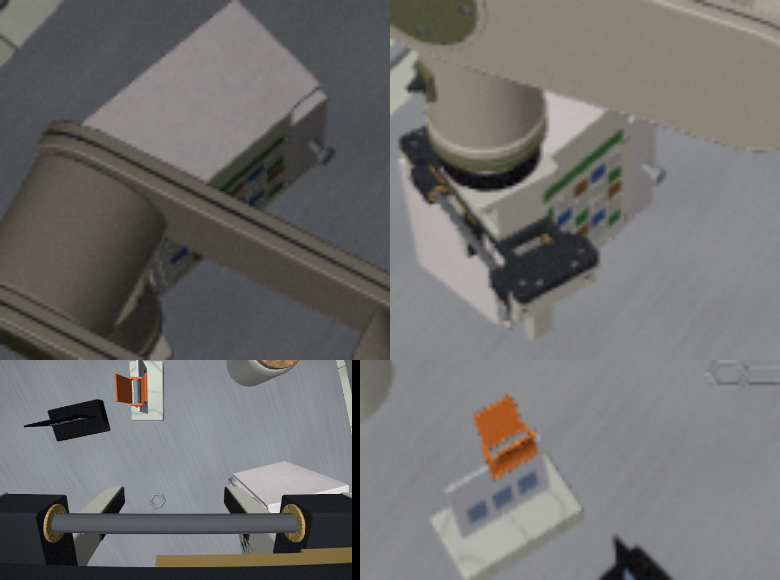

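Run:
```python
from h import *
import pickle
C=pickle.load(open('c3.pkl','rb'))
C0=pickle.load(open('c0.pkl','rb'))
p=(.517,.2974,.144);M=R.from_euler('z',-23.5,degrees=True).as_matrix()
L=np.array([(-22,-18,39),(-22,18,39),(22,18,39),(22,-18,39)])/1e3
def W(l): return np.array(l)@M.T+p
out=[]
for c,(x,y,w,h) in [(C['wrist'],(190,0,120,90)),(C0['scene'],(225,280,60,45)),(C0['side'],(225,270,60,45))]:
    k=400/w; im=cv2.resize(c['pixels'][y:y+h,x:x+w],(400,300),interpolation=cv2.INTER_CUBIC)
    q=((proj(c,W(L))-[x,y])*k+k/2).astype(int)
    cv2.polylines(im,[q],True,(255,255,0),1)
    sx=np.array([(0,-.045,-.014),(0,.045,-.014)]); S=np.array([.524,.3137,.144])+sx@M.T
    q=((proj(c,S)-[x,y])*k+k/2).astype(int); cv2.polylines(im,[q],True,(0,255,0),1)
    out.append(im)
out.append(out[0]*0)
cv2.imwrite('pics/c4.png',np.vstack([np.hstack(out[:2]),np.hstack(out[2:])]))
print(C['wrist']['eye'])
```

```text
[0.55842684 0.23516357 0.45382642]
```

View pics/c4.png

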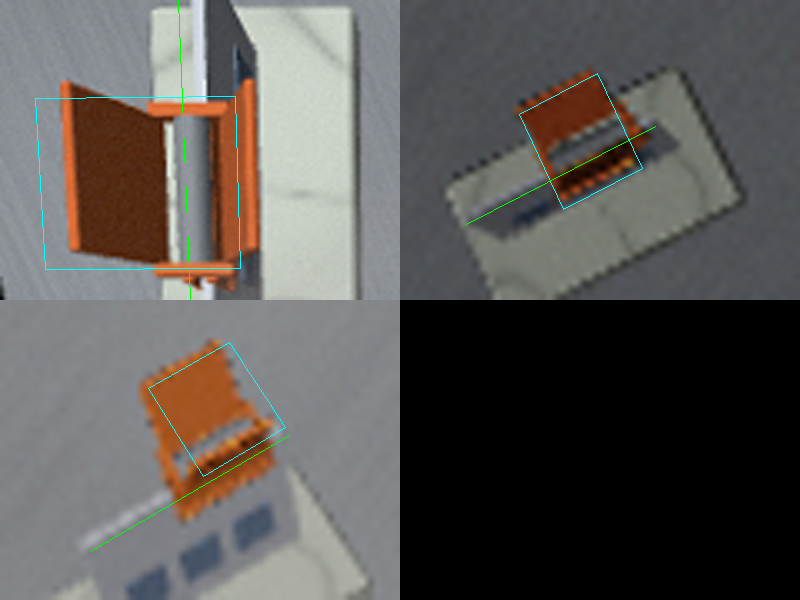

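```bash
cat > fitclip.py <<'E'
from h import *
import pickle
C=pickle.load(open('c3.pkl','rb'))
C0=pickle.load(open('c0.pkl','rb'))
def u(x,y,w,a,b): k=400/w; return (x+(a+.5)/k-.5,y+(b+.5)/k-.5)
w=lambda a,b:u(190,0,120,a,b); t=lambda a,b:u(225,280,60,a,b); s=lambda a,b:u(225,270,60,a,b)
z=.183;X=.022;Y=.018
o=[(C['wrist'],[((-X,Y,z),w(62,83)),((-X,-Y,z),w(72,250)),((X,Y,z),w(253,80)),((X,-Y,z),w(257,250))]),
(C0['scene'],[((X,Y,z),t(119,109)),((X,-Y,z),t(192,69))]),
(C0['side'],[((X,Y,z),s(143,83)),((X,-Y,z),s(218,42))])]
for sel in (o,o[:1],o[1:]):
    p,r=fitcase(sel); print(p,np.degrees(p[2]),np.round(r,1))
# card top line, z .13, in wrist: edge at crop (200,50) centre; 
print(atz(C['wrist'],[w(198,60),w(206,285)],.13))
E
python3 fitclip.py
```

```text
[ 0.5227985   0.29851864 -0.41212803] -23.61319656722457 [-1.7 -0.5 -1.9  0.9  1.4  0.   1.3  0.7 -1.9 -0.3 -1.1 -0.3 -1.3  0.
 -0.4 -0.7]
[ 0.52301796  0.29860255 -0.40761606] -23.35467995212407 [-1.6 -0.6 -1.6  0.8  1.5 -0.4  1.6  0.3]
[ 0.51960942  0.29719177 -0.40182961] -23.0231408270774 [-0.8  0.1 -0.  -0.  -0.1  0.3  0.8 -0.5]
[[0.53646069 0.33077295 0.13      ]
 [0.51409181 0.27901497 0.13      ]]
```

Wrist overlay: the model was ~5 mm off; refitted, the clip is at (0.5225, 0.2985), yaw −23.5°, matching the card line. Moving over it and down.

play_rows(deltas=[28, -14.5, 0, 0, 93, 28, -14.5, 0, 0, 93, 28, -14.5, 0, 0, 93, 28, -14.5, 0, 0, 93, 0, 0, 0, 0, 93, 0, 0, 30, 0, 93, 0, 0, 30, 0, 93, 0, 0, 30, 0, 93, 0, 0, 30, 0, 93, 0, 0, 0, 0, 93])

```text
t: 6.62
tool_pos: [0.5187, 0.2962, 0.1602]
orientation: [-2.625, -1.723, 0.017]
force: [-2.0, -0.5, -0.9]
opening: 0.0932
gripper_force: 0.0
```

Run:
```python
from h import *
s=robot.read_state(); print(s['t'],s['tool_pos'],s['orientation'],s['force'],s['opening'])
C={n:cam(n) for n in('side','wrist')}
a=cv2.resize(C['side']['pixels'][210:350,190:330],(420,420)); b=cv2.resize(C['wrist']['pixels'],(380,238))
o=np.zeros((420,800,3),np.uint8);o[:,:420]=a;o[:238,420:]=b
cv2.imwrite('pics/c5.png',o)
```

```text
6.6167 [0.51869032 0.29624926 0.16015032] [-2.62502952 -1.7230639   0.017094  ] [-2.01377191 -0.52611328 -0.94503892] 0.09322908079480315
```

View pics/c5.png

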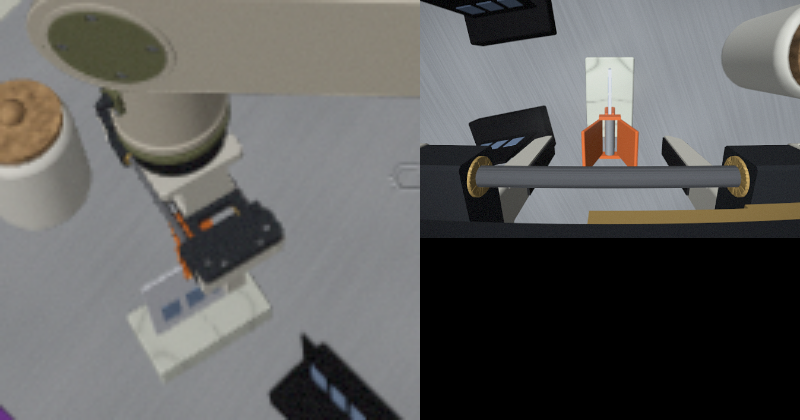

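play_rows(deltas=[0, 0, 13, 0, 52, 0, 0, 0, 0, 52, 0, 0, 0, 0, 52, 0, 0, 0, 0, 52, 0, 0, 0, 0, 52, 0, 0, 0, 0, 52], newtons=30)

```text
t: 7.22
tool_pos: [0.5227, 0.299, 0.1555]
orientation: [2.627, 1.723, 0.002]
force: [-0.5, -0.2, -0.2]
opening: 0.0576
gripper_force: 0.0
```

Run:
```python
from h import *
s=robot.read_state(); print(s['t'],s['tool_pos'],s['orientation'],s['force'],s['opening'])
C=cam('wrist'); cv2.imwrite('pics/w6full.png',C['pixels'])
cv2.imwrite('pics/c6.png',cv2.resize(C['pixels'][170:350,200:440],(800,600)))
tp=s['tool_pos']; M=R.from_rotvec(s['orientation']).as_matrix()
print(proj(C,[tp+M@[0,0,-.019],tp+M@[0,.026,-.019],tp+M@[0,-.026,-.019]]))
```

```text
7.2167 [0.52272278 0.2989589  0.15553434] [2.62697068e+00 1.72262860e+00 2.06799582e-03] [-0.52209202 -0.23080219 -0.20163579] 0.05764008228658787
[[315.18401967 263.55354384]
 [371.59940767 263.42552092]
 [258.76682737 263.51349656]]
```

View pics/c6.png

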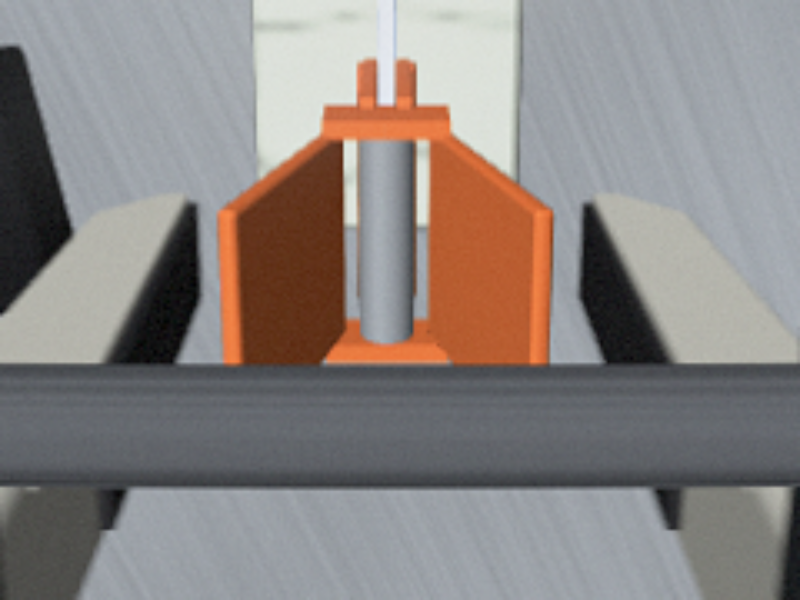

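Wrist crop: tails at crop columns 218–551, pads at 197 and 583, so centred within 0.7 mm. Squeezing now.

play_rows(deltas=[0, -0.7, 0, 0, 44, 0, 0, 0, 0, 38, 0, 0, 0, 0, 32, 0, 0, 0, 0, 26, 0, 0, 0, 0, 20, 0, 0, 0, 0, 15, 0, 0, 0, 0, 10, 0, 0, 0, 0, 10, 0, 0, 0, 0, 10, 0, 0, 0, 0, 10], newtons=30)

```text
t: 8.1
tool_pos: [0.5216, 0.299, 0.1546]
orientation: [-2.627, -1.722, 0.0]
force: [0.2, -0.4, -1.0]
opening: 0.0183
gripper_force: 30.0
```

play_rows(deltas=[0, 0, -4, 0, 10, 0, 0, -8, 0, 10, 0, 0, -12, 0, 10, 0, 0, -16, 0, 10, 0, 0, -20, 0, 10, 0, 0, -25, 0, 10, 0, 0, -25, 0, 10, 0, 0, -25, 0, 10, 0, 0, -20, 0, 10, 0, 0, 0, 0, 10])

```text
t: 8.93
tool_pos: [0.5236, 0.2999, 0.3173]
orientation: [2.626, 1.722, 0.016]
force: [1.3, 0.3, 0.2]
opening: 0.0182
gripper_force: 30.0
```

Run:
```python
from h import *
import pickle
s=robot.read_state(); print(s['t'],s['tool_pos'],s['orientation'],s['force'],s['opening'],s['gripper_force'])
C={n:cam(n) for n in('scene','side','wrist')}
C['s']=s; pickle.dump(C,open('c7.pkl','wb'))
tp=s['tool_pos']; M=R.from_rotvec(s['orientation']).as_matrix()
for n in ('scene','side','wrist'):
    im=C[n]['pixels']; h=cv2.cvtColor(im,cv2.COLOR_BGR2HSV)
    m=cv2.inRange(h,(4,170,70),(16,255,255)); k,l,st,ce=cv2.connectedComponentsWithStats(m)
    print(n,[(st[i].tolist(),ce[i].round(1).tolist()) for i in range(1,k) if st[i,4]>25], 'pivot exp',proj(C[n],[tp+M@[0,0,.011],tp+M@[0,0,.043]]).round(1).tolist())
```

```text
8.9333 [0.52356838 0.29991107 0.31731617] [2.62604291 1.72173841 0.01584284] [1.33035243 0.26506804 0.24340872] 0.018191360554836184 29.97619718313217
scene [] pivot exp [[241.8, 294.1], [243.7, 295.7]]
side [([240, 260, 7, 17, 39], [242.9, 268.0])] pivot exp [[248.5, 260.6], [250.0, 267.4]]
wrist [([294, 188, 46, 91, 2239], [317.4, 238.6])] pivot exp [[317.2, 241.8], [317.3, 222.5]]
```

Run:
```python
from h import *
import pickle
C=pickle.load(open('c7.pkl','rb')); s=C['s'];c=C['wrist']
tp=s['tool_pos']; M=R.from_rotvec(s['orientation']).as_matrix()
h=cv2.cvtColor(c['pixels'],cv2.COLOR_BGR2HSV); m=cv2.inRange(h,(4,150,50),(18,255,255))
for r in range(180,282,4):
    x=np.flatnonzero(m[r,285:350])+285
    if len(x):
        g=np.split(x,np.flatnonzero(np.diff(x)>1)+1); print(r,[(a[0],a[-1]) for a in g])
for d in (.007,.011,.015):
  print(d,'tip inner near/far', proj(c,[tp+M@[X,Y,d+.032] for X in(.022,-.022) for Y in(-.0115,.0115)]).round(1).tolist(),
   'tail top',proj(c,[tp+M@[X,Y,d-.0438] for X in(.018,) for Y in(-.0095,.0095)]).round(1).tolist(),'tip pitched 5deg',proj(c,[tp+M@[.022+.0028,-.0115,d+.032-.002]]).round(1).tolist())
```

```text
188 [(np.int64(295), np.int64(297)), (np.int64(299), np.int64(299)), (np.int64(335), np.int64(339))]
192 [(np.int64(295), np.int64(298)), (np.int64(300), np.int64(304)), (np.int64(330), np.int64(333)), (np.int64(336), np.int64(339))]
196 [(np.int64(295), np.int64(309)), (np.int64(325), np.int64(329)), (np.int64(336), np.int64(339))]
200 [(np.int64(295), np.int64(314)), (np.int64(319), np.int64(339))]
204 [(np.int64(295), np.int64(339))]
208 [(np.int64(295), np.int64(339))]
212 [(np.int64(295), np.int64(308)), (np.int64(325), np.int64(339))]
216 [(np.int64(295), np.int64(303)), (np.int64(305), np.int64(308)), (np.int64(325), np.int64(339))]
220 [(np.int64(295), np.int64(308)), (np.int64(325), np.int64(339))]
224 [(np.int64(295), np.int64(308)), (np.int64(325), np.int64(338))]
228 [(np.int64(296), np.int64(308)), (np.int64(325), np.int64(337))]
232 [(np.int64(296), np.int64(308)), (np.int64(325), np.int64(337))]
236 [(np.int64(295), np.int64(308)), (np.int64(325), np.int64(338))]
240 [(np.int64(295), np.int64(308)), (np.int64(325), np.int64(338))]
244 [(np.int64(294), np.int64(308)), (
[... 348 characters left out ...]
int64(325), np.int64(338))]
268 [(np.int64(296), np.int64(310)), (np.int64(323), np.int64(337))]
272 [(np.int64(296), np.int64(337))]
276 [(np.int64(296), np.int64(304)), (np.int64(329), np.int64(337))]
0.007 tip inner near/far [[297.8, 189.2], [336.8, 189.2], [298.8, 258.2], [335.8, 258.2]] tail top [[292.0, 244.2], [341.9, 244.3]] tip pitched 5deg [[297.5, 185.3]]
0.011 tip inner near/far [[298.1, 187.7], [336.4, 187.7], [299.1, 255.5], [335.4, 255.6]] tail top [[292.8, 240.4], [341.2, 240.4]] tip pitched 5deg [[297.9, 183.9]]
0.015 tip inner near/far [[298.5, 186.3], [336.1, 186.3], [299.4, 253.0], [335.1, 253.0]] tail top [[293.4, 236.7], [340.6, 236.8]] tip pitched 5deg [[298.3, 182.5]]
```

```bash
cat > fb.py <<'E'
from h import *
import pickle
from scipy.optimize import least_squares
C0,C1,C2,C3=[pickle.load(open(f'c{i}.pkl','rb')) for i in range(4)]
f=lambda k,x0,y0,ox:(lambda a,b:(x0+(a-ox+.5)/k-.5,y0+(b+.5)/k-.5))
s0=f(3.6,245,140,396);T=f(3,230,130,0);S=f(3,240,130,390)
BL=(-.010,-.013,.24);BR=(-.010,-.193,.24);DL=(-.007,0,.012);DR=(-.007,-.244,.012);DT=(-.007,-.244,.188)
K=(-.029,-.224,.095)
obs=[(0,C0['side'],[(BL,s0(520,205)),(BR,s0(733,156)),(DL,s0(515,355)),(DR,s0(772,298)),(DT,s0(785,175))]),
(0,C1['side'],[(BL,S(505,200)),(BR,S(678,163)),(DL,S(510,328)),(DR,S(715,281))]),
(1,C2['side'],[(BL,S(508,190)),(DL,S(510,325))]),
(1,C3['scene'],[(DT,T(327,92))])]
def case(th,H,l): # case corners: hinge at local (-a, .122)
    return None
def fun(p,full=False):
    H=np.array([p[0],p[1],0]);r=[]
    for sh,c,L in obs:
        M=R.from_euler('z',p[2]+(0 if sh else -p[3])).as_matrix()
        r.append((proj(c,np.array([l for l,_ in L])@M.T+H)-np.array([u for _,u in L])).ravel())
    r.append([(p[2]+.1566)/.02])
    M=R.from_euler('z',p[2]).as_matrix()
    q=M.T@(np.array([.5754,-.148,0])-H); r.append([(q[0]+.007+.0175)/.001*.7])
    return np.concatenate(r)
for loss in('linear','soft_l1'):
    s=least_squares(fun,[.63,.06,-.15,.6],loss=loss);p=s.x
    M=R.from_euler('z',p[2]).as_matrix()
    E=M@[-.0085,-.103,.24]+[p[0],p[1],0]
    print(p,np.degrees(p[2:]),'edge mid',E); print(np.round(s.fun if loss=='linear' else fun(p),1))
E
python3 fb.py
```

```text
[ 0.63328813  0.06118508 -0.15705266  0.56432306] [-8.9984546  32.33332971] edge mid [ 0.60878274 -0.03921779  0.24      ]
[-0.9 -1.4 -0.3 -0.7  0.8  1.4 -0.6  0.7 -0.1  1.2  0.2 -1.2  2.3 -1.7
 -1.1  0.6  0.4 -0.2 -0.3 -0.3 -0.1  1.1 -0.5  0.4 -0.   0. ]
[ 0.63316989  0.06075158 -0.15682944  0.56534528] [-8.98566512 32.39189823] edge mid [ 0.60868691 -0.03965675  0.24      ]
[-0.7 -1.5 -0.1 -0.7  0.9  1.3 -0.5  0.7  0.   1.2  0.3 -1.2  2.5 -1.8
 -1.   0.6  0.6 -0.3 -0.2 -0.3 -0.   1.  -0.4  0.3 -0.   0. ]
```

Board edge middle fits at (0.6087, −0.0395, 0.240), yaw −9°. Carrying the clip to a hover above it.

play_rows(deltas=[-10, 7, -5, 0, 10, -20, 16, -5, 0, 10, -26, 20, -5, 0, 10, -28, 22, 0, 0, 10, -28, 22, 0, 0, 10, -28, 22, 0, 0, 10, -28, 22, 0, 0, 10, -28, 22, 0, 0, 10, -28, 22, 0, 0, 10, -26, 20, 0, 0, 10])

```text
t: 9.92
tool_pos: [0.6001, -0.011, 0.3233]
orientation: [-2.627, -1.721, 0.003]
force: [-0.3, -0.1, -0.4]
opening: 0.0185
gripper_force: 30.0
```

play_rows(deltas=[-16, 13, 0, 0, 10, -10, 6, 0, 0, 10, 0, 0, 0, -5, 10, 0, 0, 0, -5, 10, 0, 0, 0, -4.5, 10, 0, 0, 0, 0, 10, 0, 0, 0, 0, 10])

```text
t: 10.5
tool_pos: [0.6074, -0.0393, 0.324]
orientation: [-2.39, -2.037, 0.001]
force: [-0.6, 0.2, -1.2]
opening: 0.0181
gripper_force: 30.0
```

Run:
```python
from h import *
import pickle
s=robot.read_state(); print(s['t'],s['tool_pos'],s['orientation'],s['force'],s['opening'],s['gripper_force'])
C={n:cam(n) for n in('scene','side','wrist')}
C['s']=s; pickle.dump(C,open('c8.pkl','wb'))
tp=s['tool_pos']; M=R.from_rotvec(s['orientation']).as_matrix(); print(np.round(M,3).tolist())
c=C['wrist']
E=np.array([.6087,-.0395,.24]); D=R.from_euler('z',-9,degrees=True).as_matrix()
# points along edge, hinge side (tool +x) visible in the wrist view
im=c['pixels'].astype(int)
for y in (.0,.03,.05,.06,.075,.09,-.06,-.09):
    P=E+D@[0,y,0]; a=proj(c,[P,P+D@[-.0015,0,0],P+D@[.0015,0,0]])
    print(y,a.round(1).tolist())
    r=int(round(a[0,1])); x=int(round(a[0,0]))
    if 0<=r<400: print([tuple(v) for v in im[r,x-24:x+26:2].tolist()])
```

```text
10.5 [ 0.60735288 -0.0392647   0.32401702] [-2.39031539e+00 -2.03701246e+00  1.22549454e-03] [-0.6230993   0.24513746 -1.18064168] 0.01807832884808839 29.97575730085373
[[0.159, 0.987, -0.001], [0.987, -0.159, 0.0], [0.0, -0.001, -1.0]]
0.0 [[316.8, 204.4], [314.8, 204.4], [318.8, 204.4]]
[(151, 146, 139), (72, 111, 213), (53, 79, 143), (53, 75, 141), (57, 89, 165), (61, 97, 183), (59, 93, 182), (59, 97, 187), (64, 104, 193), (62, 99, 191), (62, 103, 193), (61, 100, 194), (66, 111, 208), (67, 110, 210), (64, 109, 207), (62, 105, 200), (63, 105, 203), (61, 102, 197), (59, 97, 190), (60, 99, 191), (44, 73, 138), (36, 56, 106), (41, 73, 141), (36, 78, 171), (225, 223, 223)]
0.03 [[316.7, 164.6], [314.6, 164.6], [318.7, 164.6]]
[(152, 147, 143), (153, 148, 145), (157, 150, 148), (158, 154, 150), (153, 149, 145), (158, 152, 152), (157, 153, 150), (162, 158, 155), (157, 152, 152), (158, 153, 152), (198, 204, 204), (211, 219, 220), (169, 173, 175), (207, 207, 211), (220, 220, 222), (219, 218, 221), (219, 219, 222), (218, 216, 220), (219, 215, 220), (189, 186, 191), (130, 127, 131), (216, 21
[... 2131 characters left out ...]
0), (149, 139, 133), (151, 143, 136), (145, 139, 130), (162, 158, 154), (221, 228, 227), (163, 168, 168), (215, 216, 219), (227, 225, 227), (228, 227, 226), (228, 227, 227), (221, 221, 225), (122, 139, 167), (20, 45, 88), (58, 110, 220), (53, 102, 209), (46, 95, 193), (15, 4, 9), (14, 15, 16)]
-0.09 [[317.0, 310.8], [315.2, 310.8], [318.9, 310.8]]
[(75, 72, 72), (73, 71, 69), (73, 70, 67), (77, 73, 71), (77, 73, 73), (81, 77, 75), (77, 70, 70), (79, 72, 68), (79, 73, 75), (80, 76, 73), (77, 74, 72), (76, 71, 70), (76, 73, 69), (78, 74, 72), (78, 73, 72), (76, 71, 71), (78, 76, 70), (79, 75, 74), (77, 76, 72), (76, 77, 73), (75, 73, 67), (77, 73, 73), (79, 77, 73), (75, 72, 70), (81, 78, 76)]
```

Run:
```python
from h import *
import pickle
C=pickle.load(open('c8.pkl','rb')); c=C['wrist']; im=c['pixels'].astype(float)
ex=im[...,1]-im[...,0]  # cream: G>B ; trolley G<B
E=np.array([.6087,-.0395,.24]); D=R.from_euler('z',-9,degrees=True).as_matrix()
pts=[]
for r in list(range(70,176,2))+list(range(272,284,2)):
    x=np.arange(305,325); w=np.clip(ex[r,305:325],0,None)
    if w.sum()>8: pts.append((r,(w*x).sum()/w.sum()))
pts=np.array(pts)
W=atz(c,np.c_[pts[:,1],pts[:,0]],.24); L=(W-E)@D
k=np.polyfit(L[:,1],L[:,0],1); print('normal offset mm',k[1]*1e3,'deg',np.degrees(-k[0]),'resid',np.std(L[:,0]-np.polyval(k,L[:,1]))*1e3, L[:,1].min(),L[:,1].max())
print('rows sum cream',[(r,int(np.clip(ex[r,308:322],0,None).sum())) for r in range(50,110,3)])
for r in (60,66,72,76,80,84): print(r,atz(c,[(315.2,r)],.24)[0].round(4),((atz(c,[(315.2,r)],.24)[0]-E)@D).round(4)[1])
```

```text
normal offset mm -1.629305553097148 deg -0.48844594049650264 resid 0.5013105414438557 -0.060506969141442074 0.0929147500943054
rows sum cream [(50, 0), (53, 0), (56, 0), (59, 0), (62, 0), (65, 0), (68, 0), (71, 1), (74, 38), (77, 35), (80, 37), (83, 35), (86, 38), (89, 34), (92, 38), (95, 37), (98, 32), (101, 33), (104, 38), (107, 36)]
60 [0.6239 0.0614 0.24  ] 0.1021
66 [0.6232 0.0576 0.24  ] 0.0982
72 [0.6226 0.0537 0.24  ] 0.0942
76 [0.6222 0.0511 0.24  ] 0.0916
80 [0.6218 0.0485 0.24  ] 0.0889
84 [0.6213 0.0459 0.24  ] 0.0863
```

Run:
```python
from h import *
import pickle
C=pickle.load(open('c8.pkl','rb')); c=C['wrist']; im=c['pixels']; s=C['s']
tp=s['tool_pos']; M=R.from_rotvec(s['orientation']).as_matrix()
print('R', list(range(292,312,2)))
for r in range(182,284,3): print(r,im[r,292:312,2].tolist())
for d in (.006,.010,.014):
  print(d,[ (n,proj(c,[tp+M@[X,-Y,d+Z]]).round(1).tolist()[0]) for n,X,Y,Z in [('tailtop out near',.018,.0095,-.0438),('tailtop in near',.018,.0075,-.0438),('tailtop far',-.018,.0075,-.0438),('barrel top near',.018,0,-.0045),('tip',.022,.0115,.032)]])
c=C['side'];h=cv2.cvtColor(c['pixels'],cv2.COLOR_BGR2HSV); m=cv2.inRange(h,(4,120,40),(18,255,255))
a=proj(c,[tp+M@[0,0,.01]])[0].astype(int); sub=m[a[1]-25:a[1]+25,a[0]-25:a[0]+25]; ys,xs=np.nonzero(sub)
for y in sorted(set(ys)): print('side',y+a[1]-25,(xs[ys==y]+a[0]-25).tolist())
for d in (.006,.010,.014):
  print(d,[proj(c,[tp+M@[X,Y,d+.032]]).round(1).tolist()[0] for X in(-.022,.022) for Y in(-.0135,.0135)])
```

```text
R [292, 294, 296, 298, 300, 302, 304, 306, 308, 310]
182 [149, 149, 143, 145, 148, 149, 147, 148, 148, 147, 147, 149, 147, 146, 148, 149, 149, 152, 152, 150]
185 [147, 151, 150, 144, 141, 147, 142, 148, 149, 148, 148, 147, 143, 145, 152, 149, 149, 152, 152, 149]
188 [141, 144, 151, 202, 191, 177, 175, 179, 164, 146, 149, 145, 146, 145, 147, 151, 146, 151, 148, 150]
191 [144, 146, 147, 215, 184, 216, 165, 167, 182, 183, 179, 172, 161, 140, 144, 147, 146, 147, 148, 149]
194 [142, 143, 139, 211, 188, 216, 179, 149, 145, 144, 158, 178, 183, 180, 182, 167, 154, 140, 146, 148]
197 [141, 142, 134, 216, 182, 217, 183, 145, 146, 145, 144, 144, 144, 149, 171, 181, 199, 201, 210, 191]
200 [144, 142, 117, 217, 180, 190, 180, 165, 168, 168, 168, 173, 171, 172, 172, 169, 191, 192, 188, 189]
203 [146, 140, 133, 214, 180, 146, 137, 152, 166, 178, 173, 180, 178, 180, 178, 175, 177, 177, 175, 176]
206 [140, 140, 124, 209, 161, 193, 156, 142, 143, 154, 203, 202, 199, 198, 202, 197, 200, 198, 201, 201]
209 [143, 138, 121, 211, 199, 213, 185, 130, 164, 161, 190, 186, 192, 203, 198, 191, 205, 177, 178, 18
[... 3776 characters left out ...]
01, 302, 303, 304, 305, 306, 307]
side 164 [293, 294, 295, 296, 297, 298, 299, 300, 301, 302, 303, 304, 305, 306, 307]
side 165 [293, 294, 295, 296, 297, 298, 299, 300, 301, 302, 303, 304, 305, 306, 307]
side 166 [292, 293, 294, 297, 298, 299, 300, 301, 302, 303, 304, 305, 306]
side 167 [292, 293, 297, 298, 299, 300, 301, 302, 303, 304]
side 168 [297, 298, 299, 300, 301, 302, 303]
side 169 [297, 298, 299, 300, 301, 302]
side 170 [298, 299, 300, 301]
side 171 [298, 299]
side 172 [298]
0.006 [[308.2, 162.8], [301.4, 158.4], [297.9, 171.1], [291.0, 166.5]]
0.01 [[308.2, 163.8], [301.4, 159.4], [297.9, 172.0], [291.1, 167.5]]
0.014 [[308.2, 164.8], [301.5, 160.4], [298.0, 173.0], [291.1, 168.4]]
```

play_rows(deltas=[1.5, -0.3, 0, 0.3, 10, 1.5, 0, 0, 0, 10, 0, 0, 8, 0, 10, 0, 0, 10, 0, 10, 0, 0, 10, 0, 10, 0, 0, 10, 0, 10, 0, 0, 8, 0, 10, 0, 0, 5, 0, 10, 0, 0, 3, 0, 10, 0, 0, 0, 0, 10])

```text
t: 11.48
tool_pos: [0.6076, -0.0365, 0.2696]
orientation: [-2.394, -2.033, 0.002]
force: [-0.6, -0.2, 0.5]
opening: 0.0186
gripper_force: 30.0
```

play_rows(deltas=[0, 0, 0, 0, 10, 0, 0, 0, 0, 10, 0, 0, 0, 0, 10])

```text
t: 11.73
tool_pos: [0.6084, -0.0365, 0.2714]
orientation: [2.393, 2.033, 0.001]
force: [-1.0, -0.2, -0.7]
opening: 0.0184
gripper_force: 30.0
```

Run:
```python
from h import *
import pickle
s=robot.read_state(); print(s['t'],s['tool_pos'],s['orientation'],s['force'],s['opening'],s['gripper_force'])
C={n:cam(n) for n in('scene','side','wrist')}; C['s']=s; pickle.dump(C,open('c9.pkl','wb'))
c=C['wrist']; im=c['pixels'].astype(float); ex=im[...,1]-im[...,0]
tp=s['tool_pos']; M=R.from_rotvec(s['orientation']).as_matrix()
pts=[]
for r in range(60,176,2):
    x=np.arange(300,330); w=np.clip(ex[r,300:330],0,40)*(im[r,300:330,2]-im[r,300:330,0]<40)
    if w.sum()>8: pts.append((r,(w*x).sum()/w.sum()))
pts=np.array(pts); W=atz(c,np.c_[pts[:,1],pts[:,0]],.24); L=(W-tp)@M
k=np.polyfit(L[:,0],L[:,1],1); print('board in tool y: mm',k[1]*1e3,'deg',np.degrees(k[0]),'rows',pts[0],pts[-1],'tool x of end',L[0,0],L[-1,0])
h=cv2.cvtColor(c['pixels'],cv2.COLOR_BGR2HSV); m=cv2.inRange(h,(4,150,50),(18,255,255)); ys,xs=np.nonzero(m[180:285,280:355]); print('clip cols',xs.min()+280,xs.max()+280,'tip row',ys.min()+180)
for n in('scene','side'):   # stand movement: compare initial vs now
    c0=pickle.load(open('c0.pkl','rb'))[n]['pixels'];g=lambda i:cv2.cvtColor(i,cv2.COLOR_BGR2GRAY)[255:345,215:300].astype(np.float32)
    print(n,'scene shift of stand',cv2.phaseCorrelate(g(c0),g(C[n]['pixels'])))
# knob position in c2 vs now (door still shut?)
a=pickle.load(open('c3.pkl','rb'))['scene']['pixels'][150:200,320:345]; b=C['scene']['pixels'][150:200,320:345]; print('knob diff',np.abs(a.astype(int)-b).mean())
```

```text
11.7333 [ 0.60839417 -0.03650023  0.27144491] [2.39345586e+00 2.03346424e+00 1.34786568e-03] [-0.98319889 -0.24520958 -0.70995401] 0.018436968432116674 29.976116716861725
board in tool y: mm -0.2404160312226707 deg -0.4140220082025539 rows [ 68.  313.6] [174.         314.34693878] tool x of end 0.09066920254924758 0.03252102346809749
clip cols 294 339 tip row 187
scene scene shift of stand ((-0.03857144447721339, 0.06597737167972895), 0.9558547813509718)
side scene shift of stand ((-0.018638775663411877, -0.06824986994745785), 0.8702775167535852)
knob diff 10.961333333333334
```

```bash
python3 -c "
from plant import robot
print(robot.close_job())"
```

```text
the job is handed in; nothing more can be done
None
```

I pushed the door shut against its stop, took the orange clip off the card with the stand left where it was, and handed in at about 12 s with the clip held fully open, square over the middle of the board's top edge, roughly half-way up the jaws; wrist force was about 1 N, so it appears to touch nothing.

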